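# Run a ball gauge along a cover joint

### The arm

A 7-joint arm with a two-finger parallel gripper is mounted at the origin on the work surface; the furniture and walls round the work are solid. World frame = base frame: x ahead of the robot, y to its left, z up, the work surface at z = 0. Lengths are in m, angles in rad, forces in N, time in s.
With the tool pointing down it reaches from about 0.4 to 0.85 m from the base axis. Payload 10.4 kg.
Tool frame: the origin (TCP) lies midway between the tips of the shut fingers; the grasp point (between the pads) lies 19 mm behind it; z points along the fingers, y is the line along which they close (so a half turn about z gives the same grasp; the last joint's range is limited). The gripper opens to 85 mm and grips with 20 to 120 N. Pads are 22 mm wide; open, the fingers measure 114 mm over their backs; the gripper's body (76 mm by 85 mm) begins 54 mm behind the grasp point. The pads swing forward as they close: fully open they stand 13 mm farther back than shut.
Start: joints at [1.176, 0.332, -0.065, 1.46, 0.022, 1.35, -0.088], TCP at [0.227, -0.582, 0.231] pointing down, gripper open.
Joint ranges: [-2.6, 2.6], [-0.5, 2.12], [-1.47, 1.34], [0.16, 2.42], [-1.27, 4.41], [0.06, 2.06], [-2.6, 2.6]. Speed limits (rad/s): [2.22, 2.22, 2.79, 2.79, 3.14, 3.14, 3.14].

### API

Orientations are given as a unit quaternion [x, y, z, w].
In Python, from workcell import get_obs, camera, camera_params, hand_in gives the robot as it stands.
- The arm moves only by the tool carry_out, never from a script. Its argument "commands" is a list that holds one entry, the list of rows, each a list of 6 numbers: the shift along the tool's x, y, z in units of 40 mm (1.0 is 40 mm), then the turn, a rotation vector about the tool's x, y, z in units of 6 degrees (1.0 is 6 degrees). In form: [[[x, y, z, ax, ay, az], ...]]. A call has 1 to 20 rows; each row shifts and turns the commanded pose from where the row before left it, along the tool's axes as they then stand; what a row does not reach is not made up. A row lasts 1/12 s, in which the tool goes at most 41.7 mm and 7.16 degrees, less where a joint would pass 70% of its speed; a pose out of reach is approached as far as the arm can. A call is refused whole if a number of a shift passes 1 or a number of a turn 1, either way. A call with a gripper value outside its range is refused whole. "hand" is the closure, from -1 (fully open) to 1 (shut), set as the call begins (left out, the last holds). The fingers move at their own pace and stop on an object; "force" is the grip in N (left out, the last holds). Time passes only in rows, so rows that do not move let the fingers close. It gives the time, the measured TCP pose, the force, the opening and the grip force at its end, in the units of the state.
- get_obs(): the state, without advancing time (a new reading comes with each control period).
- camera(name): name is "side" or "top"; returns the picture (480x640x3 uint8, red, green, blue); there is no depth.
- camera_params(name): a dict with "mtx" (3x3 intrinsics, pixels), "k1" (the pictures are not rectified: a ray, as slopes to the right and down, at radius r is drawn at 1 + k1 r^2 times it, then the intrinsics apply), "R" (3x3) and "t" (3): a world point X has camera coordinates R X + t. Camera axes: x right, y down, z forward; pixel columns grow to the right and rows downward; lengths in m; the calibration is good to about 2 mm. A picture is of the moment at which its call begins. camera_params takes no time and is no camera call.
- hand_in(): hands the job in; it is judged then, once.
The state is a dict: "clock": time; "joint_pos": joint angles; "joint_velocities": joint speeds; "tau": joint torques, N m; "position": TCP position; "ee_rot": TCP orientation; "ft_force": force on the tool from outside, world axes, zero at the start; "torque": the same for the moment, N m; "grip_width": opening from 0.0 (shut) to 1.0 (fully open); "grasp_force": force on a finger pad.
Only numpy, scipy, OpenCV 4.12 (cv2) and the standard library are available. Lean on these libraries where they do the work, as an engineer would, in place of code of your own. Each camera call takes 0.05 s, during which the arm holds its last target. There are 200 camera calls.

### The job

Take the ball-tipped gauge off its fork stand and check the joint between the two grey cover halves: put the ball down into the wide square pocket at the start of the groove and guide it slowly, at about 3 cm per second, along the whole bent groove to the closed end by the stop pin, keeping the ball down in the groove all the way. Lift it out there, hang the gauge upright by its collar in the fork again and let go; do not disturb the things around.

Things in the scene. Friction and masses are not known exactly. Their poses are not given: they have to be found in the camera images.
- gauge: Gauge, 155 mm long, hanging upright in the fork, 0.16 kg. Origin at the lowest point of its ball, z up the tool. Upwards: steel ball 8 mm across; stem 6 mm, from z = 24 to 34 mm widening to 14 mm; round aluminium collar 48 mm across, z = 55 to 63 mm; square black handle 22 x 22 mm to z = 154 mm, flat faces along the tool's x and y.
- gauge_grip (a point): Point on the gauge's axis in the handle, 115 mm above the lowest point of the ball; a good height to grip across two flat faces.
- stand: Fixed dark steel fork stand. Origin under its centre, z up; base 100 x 110 x 8 mm. Two level tines along x, tops at z = 75 mm, leave a slot 26 mm wide (y = -13 to 13 mm), open above and at -x, from x = -46 to 32 mm. End lips (x = -46 to -40 mm) rise to z = 81 mm, the top. The collar rests on the tines, the gauge's origin then at z = 20 mm; lower the stem straight down into the slot.
- fork_mid (a point): Middle of the slot, at the height of the tines' tops; it lies 4 mm to -x of the stand's origin.
- work: Fixed aluminium plate 112 x 200 x 14 mm with two grey cover halves, top face z = 30 mm. Origin under its centre, z up, y lengthwise. The joint is a groove 14 mm wide, floor z = 14 mm, a shallow V in plan: start (x -11, y -72 mm), bend (11, 0), end (-11, 72). Start: a pocket 30 mm square centred there. End: blind 7 mm past the end point; behind it a steel stop pin 12 mm across, top z = 40 mm.
- seam_start (a point): Centre of the start pocket, on the groove floor.
- seam_early (a point): Half-way along the first leg, middle of the groove, on its floor.
- seam_bend (a point): The bend, middle of the groove, on its floor.
- seam_late (a point): Half-way along the second leg, middle of the groove, on its floor.
- seam_end (a point): The groove's far end, middle of the groove, on its floor.
- tape_ring: Bystander: roll of cream tape lying flat, 56 mm across, 13 mm high, origin at the centre of its underside.
- blower: Bystander: teal and black hand blower lying on its side, 197 x 52 x 53 mm, origin at the centre of its underside.
- acrylic_tile: Bystander: clear-white flat tile, 55 x 75 x 15 mm, origin at the centre of its underside.
There are look-alikes about, which are no part of the job. Leave any pink look-alike of the gauge alone.

How it is judged:
By the outcome, as a careful person would: the job done as asked, in the order asked, and still so for the second after the job is handed in, with the robot touching nothing.
It also fails if it takes over 61 s, if anything falls off the work surface, if the arm or the gripper's body presses on something with over 40 N, if the wrist force passes 120 N, or if a joint passes its speed limit or range.

## Working session

There is one attempt and no reset: what is moved stays moved. The work goes in short steps, Python scripts to look and compute and a tool call to move; the robot and the scene stay as the last step left them, time stands still between calls to the robot, and variables do not carry over. Pictures are saved under pics/ and viewed, at most 10 in all, crops included, and the job is handed in when it is done.

Besides the shell and the picture viewer there is one more tool, called in YAML: its name, and indented under it one key for each argument. carry_out: Moves the arm, as the interface text tells. Its arguments: {"type":"object","properties":{"commands":{"type":"array"},"hand":{"type":"number"},"force":{"type":"number"}},"required":["commands"]}

```bash
mkdir -p pics; ls
python3 - <<'E'
from workcell import *
import cv2
for n in("side","top"):
    cv2.imwrite(f"pics/{n}0.png",camera(n)[:,:,::-1]); p=camera_params(n); print(n,p)
o=get_obs();print(o)
E
```

```text
pics
side {'mtx': array([[498.50278518,   0.        , 321.13995453],
       [  0.        , 498.50278518, 243.48509496],
       [  0.        ,   0.        ,   1.        ]]), 'k1': -0.06805634678387552, 'R': array([[-0.82715626, -0.56196257,  0.00325483],
       [-0.25769041,  0.37413643, -0.89085217],
       [ 0.49940783, -0.73771268, -0.45428165]]), 't': array([0.37774395, 0.17531515, 0.77748409])}
top {'mtx': array([[563.25714408,   0.        , 322.43246228],
       [  0.        , 563.25714408, 235.99415572],
       [  0.        ,   0.        ,   1.        ]]), 'k1': -0.052345249643995374, 'R': array([[-0.01852987, -0.99965055, -0.01885259],
       [-0.99773151,  0.01970825, -0.06436944],
       [ 0.0647185 ,  0.01761707, -0.99774804]]), 't': array([0.05452472, 0.45065353, 1.19990653])}
{'clock': 0.1, 'joint_pos': array([ 1.17644418,  0.33279269, -0.06469945,  1.46086235,  0.02158985,
        1.34991259, -0.08850324]), 'joint_velocities': array([-1.25700207e-03, -1.47380449e-03, -8.54787086e-05, -2.16481671e-03,
       -1.13672720e-03,  1.46600369e-04, -1.47403387e-03]), 'tau': array([ 1.58031802e-03, -6.26748776e+01,  4.93092730e-02, -3.92428923e+01,
        1.62376935e-02,  6.91064561e-03,  1.64816862e-05]), 'position': array([ 0.22690521, -0.5819885 ,  0.23060308]), 'ee_rot': array([ 9.82773290e-01,  1.84814100e-01, -1.42429441e-04, -6.23952981e-04]), 'ft_force': array([-0.74419012,  0.75695982, -0.76957167]), 'torque': array([-0.00423055,  0.00760374,  0.02548607]), 'grasp_force': 0.0, 'grip_width': 1.0021952440674597}
```

View pics/top0.png

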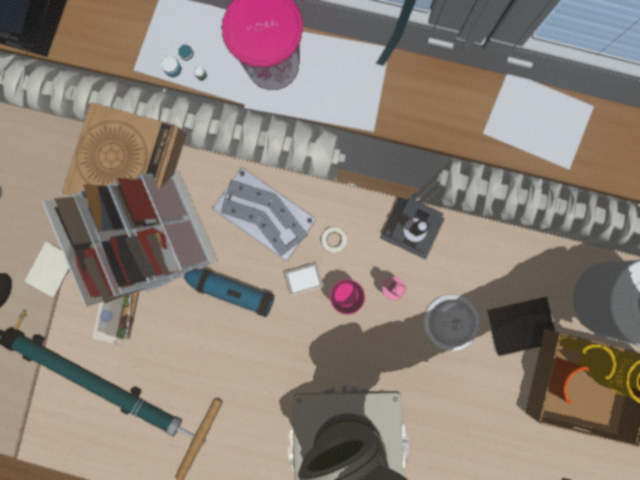

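View pics/side0.png

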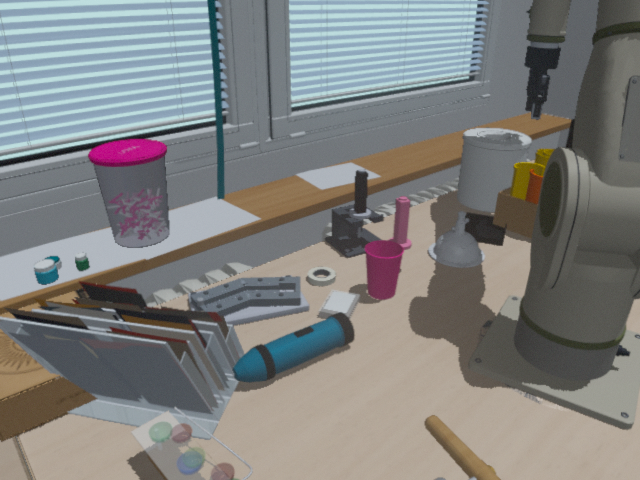

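Candidates for the gauge: a black-handled tool in the fork (top 415,228; side 361,190), and the pink look-alike (top 393,288; side 402,222). The grey and clear dishes and the pink cup are unlike it. I choose the black one and check it in a close crop.

Run:
```python
import cv2,numpy as np
t=cv2.imread("pics/top0.png");s=cv2.imread("pics/side0.png")
def c(i,x,y,w,h,W=400,H=300): return cv2.resize(i[y:y+h,x:x+w],(W,H),interpolation=cv2.INTER_CUBIC)
cv2.imwrite("pics/c1.png",np.vstack([np.hstack([c(t,370,170,80,100,400,300*1) if 0 else c(t,370,180,100,75),c(t,205,165,120,90)]),np.hstack([c(s,315,160,120,90),c(s,180,235,160,120)])]))
```

```text
(no output)
```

View pics/c1.png

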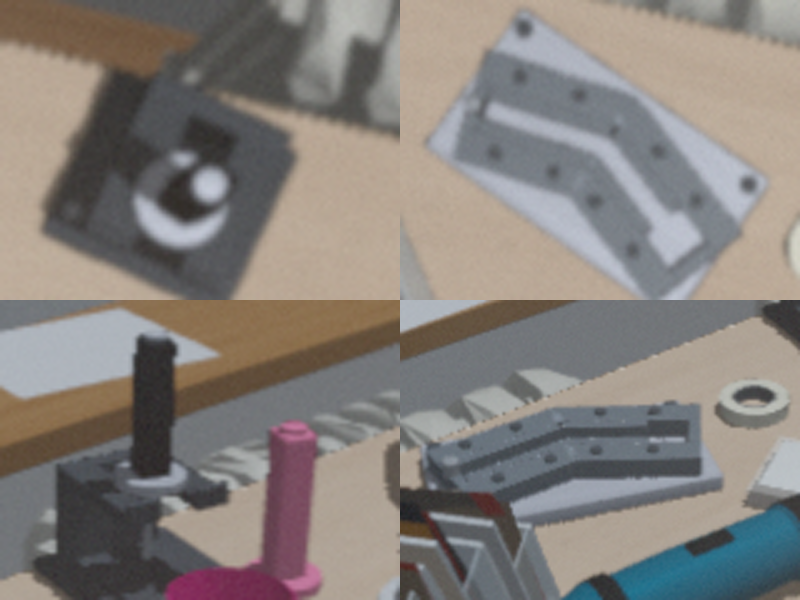

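The crop confirms it: a black handle with an aluminium collar in the fork (top 415,230). The work's pocket is at top (288,236), and its pin end is at (228,195). Now I fit the poses.

```bash
cat > h.py <<'E'
import numpy as np,cv2
from workcell import *
P={n:camera_params(n) for n in("side","top")}
def proj(n,X):
    p=P[n];X=np.atleast_2d(X);c=X@p["R"].T+p["t"];s=c[:,:2]/c[:,2:];s=s*(1+p["k1"]*(s**2).sum(1,keepdims=True))
    return s*[p["mtx"][0,0],p["mtx"][1,1]]+p["mtx"][:2,2]
def ray(n,u,z):
    p=P[n];K=p["mtx"];d=np.array([(u[0]-K[0,2])/K[0,0],(u[1]-K[1,2])/K[1,1]]);s=d.copy()
    for _ in range(10): s=d/(1+p["k1"]*(s@s))
    w=p["R"].T@np.r_[s,1];C=-p["R"].T@p["t"];return C+w*(z-C[2])/w[2]
def pose(q,L): # q x,y,yaw ; local points
    c,s=np.cos(q[2]),np.sin(q[2]);L=np.atleast_2d(L).astype(float);return np.c_[q[0]+c*L[:,0]-s*L[:,1],q[1]+s*L[:,0]+c*L[:,1],L[:,2]]
E
cat > fit.py <<'E'
from h import *
from scipy.optimize import minimize
from itertools import product
A=np.array([-11,-72.]);B=np.array([11,0.]);C=np.array([-11,72.])
def offs(w,e):
    d1=(B-A)/np.linalg.norm(B-A);d2=(C-B)/np.linalg.norm(C-B);n1=np.array([-d1[1],d1[0]]);n2=np.array([-d2[1],d2[0]])
    m=(n1+n2);m/=m@n1
    Ce=C+d2*e;return np.array([A+n1*w,B+m*w,Ce+n2*w,Ce-n2*w,B-m*w,A-n1*w])
sq=A+15*np.array([[-1,-1],[1,-1],[1,1],[-1,1]])
S=4
def mask(n,q,polys,z,box):
    m=np.zeros((box[3]*S,box[2]*S),np.uint8)
    for p in polys:
        u=proj(n,pose(q,np.c_[p,np.full(len(p),z)]/1000));cv2.fillPoly(m,[np.round((u-box[:2]+.5)*S*16-8).astype(int)],255,shift=4)
    return m
def cost(q,ims,boxes,full=0):
    t=0
    for n in ims:
        b=boxes[n];top=mask(n,q,[offs(7,7),sq],30,b);fl=mask(n,q,[offs(7,7),sq],14,b)
        band=mask(n,q,[offs(15,7),A+22*(sq-A)/15],30,b)
        f=cv2.resize(np.minimum(top,fl),b[2:],interpolation=cv2.INTER_AREA)/255.;w=cv2.resize(band,b[2:],interpolation=cv2.INTER_AREA)/255.
        g=cv2.resize(top,b[2:],interpolation=cv2.INTER_AREA)/255.
        f=cv2.GaussianBlur(f,(0,0),.6);g=cv2.GaussianBlur(g,(0,0),.6)
        I=ims[n];M=np.c_[np.ones(f.size),f.ravel(),(g-f).ravel()]*np.sqrt(w.ravel())[:,None];y=I.ravel()*np.sqrt(w.ravel())
        r=y-M@np.linalg.lstsq(M,y,rcond=None)[0];t+=(r@r)/w.sum()
    return t
def grab():return {n:np.mean([cv2.cvtColor(camera(n),cv2.COLOR_RGB2GRAY).astype(float) for _ in range(2)],0) for n in("top","side")}
if __name__=="__main__":
    G={"top":cv2.imread("pics/top0.png",0).astype(float),"side":cv2.imread("pics/side0.png",0).astype(float)}
    bx={"top":(200,155,130,115),"side":(180,265,140,70)}
    s=ray("top",(287.8,236.4),.014);e=ray("top",(231,198),.014);d=(e-s)[:2];yaw=np.arctan2(-d[0],d[1]);c=(s+e)[:2]/2;c=c+.011*np.array([np.cos(yaw),np.sin(yaw)])
    print("len",np.linalg.norm(d),c,yaw)
    for k in(["top"],["side"],["top","side"]):
        im={n:G[n][bx[n][1]:bx[n][1]+bx[n][3],bx[n][0]:bx[n][0]+bx[n][2]] for n in k}
        f=lambda v:cost([c[0]+v[0]/1000,c[1]+v[1]/1000,yaw+v[2]/100],im,bx)
        r=min((minimize(f,v,method="Nelder-Mead",options=dict(initial_simplex=np.array(v)+np.array([[0,0,0],[3,0,0],[0,3,0],[0,0,4]]))) for v in product((-3,3),(-3,3),(-4,4))),key=lambda r:r.fun)
        v=r.x;q=[c[0]+v[0]/1000,c[1]+v[1]/1000,yaw+v[2]/100];print(k,np.round(q,4),r.fun)
    for u in((242.2,167.4),(315.4,219),(213.1,208.5)):
        print("corner",ray("top",u,.014))
    print("model",np.round(pose(q,np.array([[56,100,14],[56,-100,14],[-56,100,14]])/1000),4))
    # gauge
    print("cap",ray("top",(422.5,226.2),.174),"collar",ray("top",(415.5,230),.083))
    for z in(.1,.174):
        X=np.r_[ray("top",(415.5,230),.083)[:2],z];print(z,proj("side",X),P["side"]["R"][2]@X+P["side"]["t"][2])
    for r in(182,188,194,200,206):print(r,G["side"][r,350:374].astype(int))
E
python3 fit.py
```

```text
len 0.1500456556846362 [0.50441388 0.17584672] -0.6125047504169581
['top'] [ 0.5046  0.1741 -0.6348] 80.35784722967654
['side'] [ 0.5014  0.1743 -0.6116] 74.16468809759954
['top', 'side'] [ 0.5038  0.1745 -0.6188] 220.58059471390226
corner [0.60537365 0.21850184 0.014     ]
corner [0.48882229 0.06044007 0.014     ]
corner [0.51638988 0.2829467  0.014     ]
model [[0.6075 0.2235 0.014 ]
 [0.4914 0.0605 0.014 ]
 [0.5162 0.2884 0.014 ]]
cap [ 0.45598129 -0.14468992  0.174     ] collar [ 0.4556824  -0.14483652  0.083     ]
0.1 [[359.68984094 203.60785528]] 1.0664750233644167
0.174 [[361.01858606 170.5963926 ]] 1.0328581810144506
182 [176 175 170 157 128  61  46  48  45  46  45  48  49  43  44  46  55  89
 116 118 118 116 118 115]
188 [118 118 118 115  94  57  45  48  45  46  45  50  48  46  50  46  49  64
  77  82  81  76  78  77]
194 [ 78  77  78  78  64  48  45  46  47  45  50  47  42  46  44  47  48  69
  79  79  86  93 103 111]
200 [ 76  80  81  91  76  50  44  46  44  44  45  44  45  46  44  50  88 114
 116 115 117 117 114 118]
206 [ 83  83  82  75  55  47  45  45  43  45  45  45  48  40  50  52  83 110
 116 117 112 118 116 116]
```

carry_out:
  commands:
    - [[0, 0, -0.8, 0, 0, -0.32], [0, 0, -0.8, 0, 0, -0.32], [0, 0, -0.8, 0, 0, -0.32], [0, 0, -0.8, 0, 0, -0.32], [0.644, -0.424, 0, 0, 0, 0], [0.644, -0.424, 0, 0, 0, 0], [0.644, -0.424, 0, 0, 0, 0], [0.644, -0.424, 0, 0, 0, 0], [0.644, -0.424, 0, 0, 0, 0], [0.644, -0.424, 0, 0, 0, 0], [0.644, -0.424, 0, 0, 0, 0], [0.644, -0.424, 0, 0, 0, 0], [0.644, -0.424, 0, 0, 0, 0], [0.644, -0.424, 0, 0, 0, 0], [0.644, -0.424, 0, 0, 0, 0], [0.644, -0.424, 0, 0, 0, 0], [0.644, -0.424, 0, 0, 0, 0], [0.644, -0.424, 0, 0, 0, 0], [0.644, -0.424, 0, 0, 0, 0], [0.644, -0.424, 0, 0, 0, 0]]
  hand: -1
  force: 50

```text
clock: 1.77
position: [0.4564, -0.1437, 0.3591]
ee_rot: [0.968, 0.25, -0.0, 0.0]
ft_force: [0.9, -0.6, -0.6]
grip_width: 1.001
grasp_force: 0.0
```

```bash
cat >> h.py <<'E'
from scipy.spatial.transform import Rotation as Rn
def to(tgt,psi=None): # shift in tool units to world target, current tilt etc
    o=get_obs();R=Rn.from_quat(o["ee_rot"]).as_matrix();d=R.T@(np.array(tgt)-o["position"])/.04
    print("t",round(o["clock"],2),"pos",o["position"].round(4),"psi",round(np.degrees(np.arctan2(R[1,0],R[0,0])),2),"tilt",R[:2,2].round(4),"F",o["ft_force"].round(1),"w",round(o["grip_width"],3),"g",round(o["grasp_force"],1),"j7",o["joint_pos"].round(2))
    print("shift units",d.round(3))
    if psi is not None:
        T=np.array([[np.cos(psi),np.sin(psi),0],[np.sin(psi),-np.cos(psi),0],[0,0,-1]]);print("turn units",(np.degrees(Rn.from_matrix(R.T@T).as_rotvec())/6).round(3))
E
python3 - <<'E'
from h import *
to([.456,-.1447,.118],np.radians(29))
E
```

```text
t 1.77 pos [ 0.4564 -0.1437  0.3591] psi 28.98 tilt [-0.0003 -0.0001] F [ 0.9 -0.6 -0.6] w 1.001 g 0.0 j7 [ 0.72 -0.01 -0.5   1.59 -0.    1.56 -0.85]
shift units [-0.018  0.016  6.029]
turn units [-0.     0.003 -0.004]
```

carry_out:
  commands:
    - [[-0.02, 0.016, 0.6, 0, 0, 0], [0, 0, 0.6, 0, 0, 0], [0, 0, 0.6, 0, 0, 0], [0, 0, 0.6, 0, 0, 0], [0, 0, 0.6, 0, 0, 0], [0, 0, 0.5, 0, 0, 0], [0, 0, 0.5, 0, 0, 0], [0, 0, 0.5, 0, 0, 0], [0, 0, 0.5, 0, 0, 0], [0, 0, 0.5, 0, 0, 0], [0, 0, 0.35, 0, 0, 0], [0, 0, 0.28, 0, 0, 0], [0, 0, 0, 0, 0, 0], [0, 0, 0, 0, 0, 0]]

```text
clock: 2.93
position: [0.4556, -0.146, 0.114]
ee_rot: [0.968, 0.25, -0.0, -0.0]
ft_force: [-0.0, -0.5, 0.2]
grip_width: 1.001
grasp_force: 0.0
```

Run:
```python
from h import *
a=camera("side")[:,:,::-1];b=camera("top")[:,:,::-1]
cv2.imwrite("pics/g1.png",np.hstack([cv2.resize(a[100:260,300:420],(400,533),interpolation=2),cv2.resize(b[170:290,360:450],(400,533),interpolation=2)]))
to([.456,-.1447,.118],np.radians(29))
```

```text
t 3.03 pos [ 0.4564 -0.1463  0.115 ] psi 28.98 tilt [ 0.0013 -0.0005] F [ 0.6  0.4 -0.2] w 1.001 g 0.0 j7 [ 0.7   0.15 -0.51  1.95  0.09  1.05 -0.92]
shift units [ 0.012 -0.039 -0.074]
turn units [ 0.01  -0.009 -0.003]
```

View pics/g1.png

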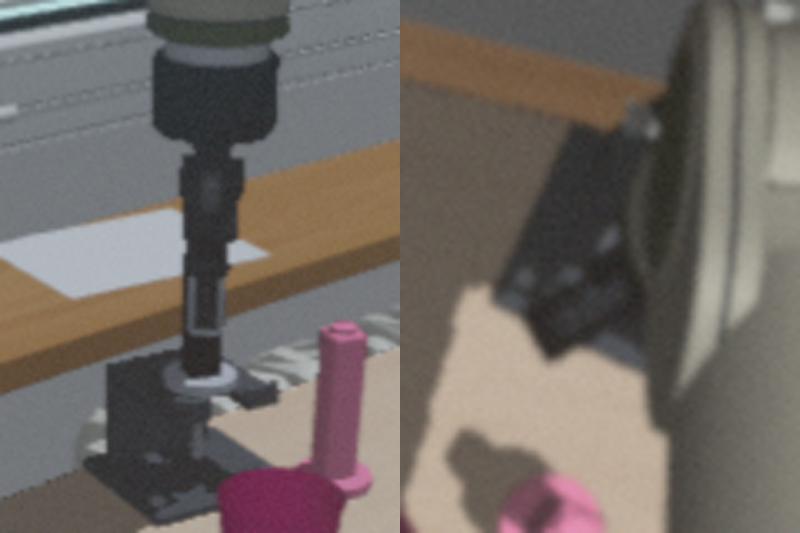

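The near finger is squarely over the handle, which stays upright in the fork (side about 360,190); I close the gripper.

carry_out:
  commands:
    - [[0, 0, 0, 0, 0, 0], [0, 0, 0, 0, 0, 0], [0, 0, 0, 0, 0, 0], [0, 0, 0, 0, 0, 0], [0, 0, 0, 0, 0, 0], [0, 0, 0, 0, 0, 0], [0, 0, 0, 0, 0, 0], [0, 0, 0, 0, 0, 0], [0, 0, 0, 0, 0, 0], [0, 0, 0, 0, 0, 0]]
  hand: 1
  force: 60

```text
clock: 3.87
position: [0.456, -0.1461, 0.1145]
ee_rot: [0.968, 0.25, 0.0, 0.0]
ft_force: [-1.6, 1.4, 5.5]
grip_width: 0.309
grasp_force: 58.6
```

Run:
```python
from h import *
to([.456,-.1447,.118],np.radians(29))
```

```text
t 3.87 pos [ 0.456  -0.1461  0.1145] psi 28.99 tilt [ 0.0004 -0.0002] F [-1.6  1.4  5.5] w 0.309 g 58.6 j7 [ 0.7   0.15 -0.52  1.95  0.09  1.05 -0.92]
shift units [ 0.017 -0.03  -0.088]
turn units [ 0.003 -0.003 -0.002]
```

carry_out:
  commands:
    - [[0, 0, 0, 0, 0, 0], [0, 0, 0, 0, 0, 0], [0, 0, 0, 0, 0, 0], [0, 0, 0, 0, 0, 0.7], [0, 0, 0, 0, 0, 0.7], [0, 0, 0, 0, 0, 0]]
  hand: 0

```text
clock: 4.37
position: [0.4556, -0.1462, 0.1139]
ee_rot: [0.984, 0.177, -0.0, -0.0]
ft_force: [0.1, 0.2, 0.4]
grip_width: 0.5
grasp_force: 0.0
```

carry_out:
  commands:
    - [[0, 0, 0, 0, 0, 0], [0, 0, 0, 0, 0, 0], [0, 0, 0, 0, 0, 0], [0, 0, 0, 0, 0, 0], [0, 0, 0, 0, 0, 0], [0, 0, 0, 0, 0, 0], [0, 0, 0, 0, 0, 0], [0, 0, 0, 0, 0, 0]]
  hand: 1

```text
clock: 5.03
position: [0.4558, -0.1462, 0.1142]
ee_rot: [0.984, 0.179, 0.0, 0.0]
ft_force: [-0.2, -0.3, 3.2]
grip_width: 0.33
grasp_force: 58.9
```

carry_out:
  commands:
    - [[0, 0, 0, 0, 0, 0], [0, 0, 0, 0, 0, 0], [0, 0, 0, 0, 0, 0], [0, 0, 0, 0, 0, -0.8], [0, 0, 0, 0, 0, -0.8], [0, 0, 0, 0, 0, -0.8], [0, 0, 0, 0, 0, -0.8], [0, 0, 0, 0, 0, 0]]
  hand: 0

```text
clock: 5.7
position: [0.4557, -0.1462, 0.114]
ee_rot: [0.94, 0.342, -0.0, -0.0]
ft_force: [-0.6, 0.3, -0.1]
grip_width: 0.505
grasp_force: 0.0
```

carry_out:
  commands:
    - [[0, 0, 0, 0, 0, 0], [0, 0, 0, 0, 0, 0], [0, 0, 0, 0, 0, 0], [0, 0, 0, 0, 0, 0], [0, 0, 0, 0, 0, 0], [0, 0, 0, 0, 0, 0], [0, 0, 0, 0, 0, 0], [0, 0, 0, 0, 0, 0]]
  hand: 1

```text
clock: 6.37
position: [0.4559, -0.1464, 0.1143]
ee_rot: [0.94, 0.34, 0.0, 0.0]
ft_force: [-2.3, -0.2, 5.0]
grip_width: 0.253
grasp_force: 56.9
```

Run:
```python
from h import *
to([.456,-.1447,.118],np.radians(40))
```

```text
t 6.37 pos [ 0.4559 -0.1464  0.1143] psi 39.76 tilt [ 0.0004 -0.0004] F [-2.3 -0.2  5. ] w 0.253 g 56.9 j7 [ 0.71  0.16 -0.53  1.95  0.09  1.05 -0.73]
shift units [ 0.029 -0.03  -0.092]
turn units [ 0.005 -0.    -0.04 ]
```

carry_out:
  commands:
    - [[0, 0, -0.15, 0, 0, 0], [0, 0, -0.25, 0, 0, 0], [0, 0, -0.4, 0, 0, 0], [0, 0, -0.5, 0, 0, 0], [0, 0, -0.5, 0, 0, 0], [0, 0, -0.5, 0, 0, 0], [0, 0, -0.5, 0, 0, 0], [0, 0, -0.4, 0, 0, 0], [0, 0, -0.2, 0, 0, 0], [0, 0, 0, 0, 0, 0], [0, 0, 0, 0, 0, 0]]

```text
clock: 7.28
position: [0.4556, -0.1461, 0.2498]
ee_rot: [0.94, 0.34, -0.0, 0.0]
ft_force: [-0.3, 0.2, -0.9]
grip_width: 0.251
grasp_force: 57.5
```

Run:
```python
from h import *
q=[.503,.174,-.628]
s=pose(q,np.array([[-11,-72,14],[11,0,14],[-11,72,14]])/1000);print(s)
to([s[0,0],s[0,1],.15+.0943],np.radians(39.76))
cv2.imwrite("pics/l.png",cv2.resize(camera("side")[60:260,300:450,::-1],(450,600),interpolation=2))
```

```text
[[0.45179677 0.1222001  0.014     ]
 [0.51190125 0.1675372  0.014     ]
 [0.53640074 0.2387255  0.014     ]]
t 7.28 pos [ 0.4556 -0.1461  0.2498] psi 39.79 tilt [-0.0001 -0.    ] F [-0.3  0.2 -0.9] w 0.251 g 57.5 j7 [ 0.74  0.03 -0.53  1.78  0.01  1.34 -0.67]
shift units [ 4.219 -5.214  0.138]
turn units [-0.     0.001  0.005]
```

View pics/l.png

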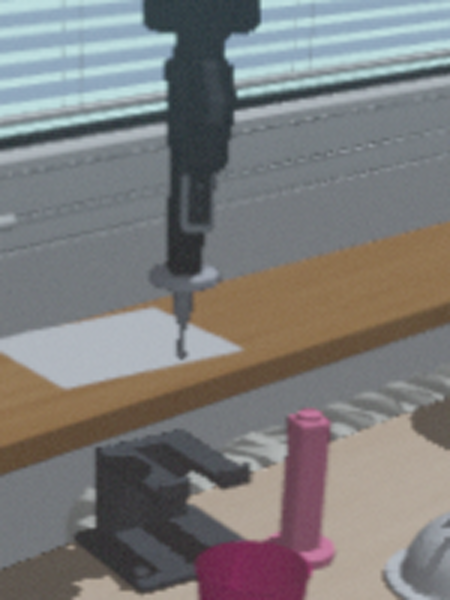

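carry_out:
  commands:
    - [[0.15, -0.186, 0, 0, 0, 0], [0.301, -0.372, 0, 0, 0, 0], [0.301, -0.372, 0, 0, 0, 0], [0.301, -0.372, 0, 0, 0, 0], [0.301, -0.372, 0, 0, 0, 0], [0.301, -0.372, 0, 0, 0, 0], [0.301, -0.372, 0, 0, 0, 0], [0.301, -0.372, 0, 0, 0, 0], [0.301, -0.372, 0, 0, 0, 0], [0.301, -0.372, 0, 0, 0, 0], [0.301, -0.372, 0, 0, 0, 0], [0.301, -0.372, 0, 0, 0, 0], [0.301, -0.372, 0, 0, 0, 0], [0.301, -0.372, 0.4, 0, 0, 0], [0.15, -0.186, 0.6, 0, 0, 0], [0, 0, 0.6, 0, 0, 0], [0, 0, 0.6, 0, 0, 0], [0, 0, 0.5, 0, 0, 0], [0, 0, 0, 0, 0, 0], [0, 0, 0, 0, 0, 0]]

```text
clock: 9.0
position: [0.4507, 0.1222, 0.1414]
ee_rot: [0.94, 0.341, -0.001, -0.001]
ft_force: [0.9, -0.0, -0.3]
grip_width: 0.257
grasp_force: 57.4
```

Run:
```python
from h import *
B=[.4556,-.1461];print("tilt check",proj("side",[[*B,.1595],[*B,.2145],[*B,.2998]]))
q=[.503,.174,-.628]
to([.4518,.1222,.02+.0943],np.radians(39.76))
o=get_obs();p=o["position"]
b=np.r_[p[:2],p[2]-.0943+.004];print("ball exp",b,proj("side",b),proj("top",b))
S=camera("side")[:,:,::-1];T=camera("top")[:,:,::-1]
cv2.imwrite("pics/s1.png",S);cv2.imwrite("pics/t1.png",T)
cv2.imwrite("pics/w.png",np.hstack([cv2.resize(S[220:340,180:320],(466,400),interpolation=2),cv2.resize(T[150:270,210:310],(333,400),interpolation=2)]))
```

```text
tilt check [[361.09142414 177.06588847]
 [362.11540737 151.52058023]
 [363.76778282 109.55181353]]
t 9.0 pos [0.4507 0.1222 0.1414] psi 39.83 tilt [-0.0029  0.0002] F [ 0.9 -0.  -0.3] w 0.257 g 57.4 j7 [ 0.43  0.13 -0.83  1.94  0.11  1.12 -1.32]
shift units [0.022 0.018 0.677]
turn units [-0.019  0.02   0.012]
ball exp [0.4507443  0.12216899 0.05107188] [[285.52139477 276.746748  ]] [[285.73400067 236.01897218]]
```

View pics/w.png

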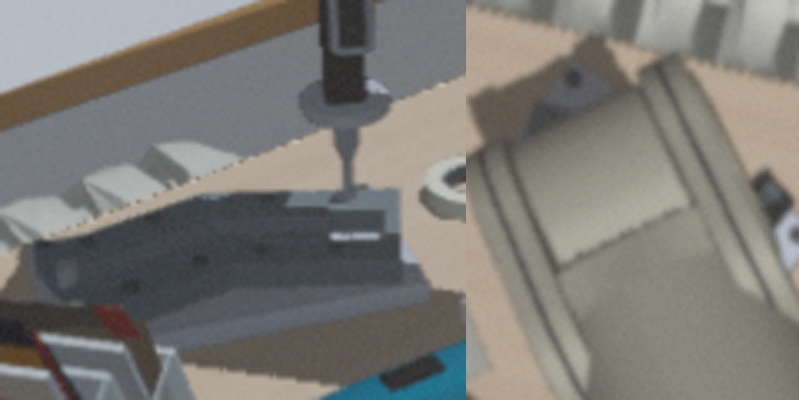

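The side crop shows the ball just above the pocket (about 284,278), within 1.5 px of where the arm's pose puts it. The top view is blocked by the arm. I descend into the pocket.

carry_out:
  commands:
    - [[-0.013, 0.035, 0.0, 0, 0, 0], [0, 0, 0.15, 0, 0, 0], [0, 0, 0.15, 0, 0, 0], [0, 0, 0.15, 0, 0, 0], [0, 0, 0.15, 0, 0, 0], [0, 0, 0.1, 0, 0, 0], [0, 0, 0, 0, 0, 0], [0, 0, 0, 0, 0, 0]]

```text
clock: 9.77
position: [0.4523, 0.1204, 0.1138]
ee_rot: [0.94, 0.34, -0.0, -0.0]
ft_force: [0.6, 0.7, -1.4]
grip_width: 0.256
grasp_force: 57.5
```

carry_out:
  commands:
    - [[0, 0, 0.025, 0, 0, 0], [0, 0, 0.025, 0, 0, 0], [0, 0, 0.025, 0, 0, 0], [0, 0, 0, 0, 0, 0]]

```text
clock: 10.1
position: [0.4524, 0.1203, 0.111]
ee_rot: [0.94, 0.34, 0.0, 0.0]
ft_force: [0.7, -0.6, -1.9]
grip_width: 0.253
grasp_force: 57.5
```

carry_out:
  commands:
    - [[0, 0, 0.025, 0, 0, 0], [0, 0, 0.025, 0, 0, 0], [0, 0, 0, 0, 0, 0], [0, 0, 0, 0, 0, 0]]

```text
clock: 10.43
position: [0.4524, 0.1203, 0.109]
ee_rot: [0.94, 0.34, -0.0, 0.0]
ft_force: [-0.2, 0.2, -0.6]
grip_width: 0.255
grasp_force: 57.5
```

carry_out:
  commands:
    - [[0, 0, 0.025, 0, 0, 0], [0, 0, 0, 0, 0, 0], [0, 0, 0, 0, 0, 0]]

```text
clock: 10.68
position: [0.4526, 0.1203, 0.1082]
ee_rot: [0.94, 0.34, 0.0, 0.0]
ft_force: [0.3, -0.2, -0.6]
grip_width: 0.255
grasp_force: 57.5
```

carry_out:
  commands:
    - [[0, 0, 0.025, 0, 0, 0], [0, 0, 0, 0, 0, 0], [0, 0, 0, 0, 0, 0]]

```text
clock: 10.93
position: [0.4529, 0.1205, 0.1077]
ee_rot: [0.94, 0.34, 0.0, 0.0]
ft_force: [-1.6, -0.8, 5.6]
grip_width: 0.255
grasp_force: 58.5
```

carry_out:
  commands:
    - [[0, 0, 0.025, 0, 0, 0], [0, 0, 0, 0, 0, 0], [0, 0, 0, 0, 0, 0]]

```text
clock: 11.18
position: [0.4534, 0.1207, 0.1074]
ee_rot: [0.94, 0.34, 0.001, 0.0]
ft_force: [-3.3, -0.4, 13.2]
grip_width: 0.252
grasp_force: 59.1
```

carry_out:
  commands:
    - [[0, 0, -0.04, 0, 0, 0], [0.0125, 0.0484, 0, 0, 0, 0], [0.0125, 0.0484, 0, 0, 0, 0], [0.0125, 0.0484, 0, 0, 0, 0], [0.0125, 0.0484, 0, 0, 0, 0], [0, 0, 0, 0, 0, 0], [0, 0, 0, 0, 0, 0]]
  force: 110

```text
clock: 11.77
position: [0.4592, 0.1158, 0.1078]
ee_rot: [0.94, 0.34, 0.0, -0.0]
ft_force: [-1.0, 1.3, 5.3]
grip_width: 0.245
grasp_force: 105.7
```

carry_out:
  commands:
    - [[0.00625, 0.0242, 0, 0, 0, 0], [0, 0, 0, 0, 0, 0]]

```text
clock: 11.93
position: [0.4598, 0.1155, 0.1079]
ee_rot: [0.94, 0.34, -0.0, -0.0]
ft_force: [-3.1, 2.3, 4.8]
grip_width: 0.246
grasp_force: 106.1
```

carry_out:
  commands:
    - [[0.00625, 0.0242, 0, 0, 0, 0], [0, 0, 0, 0, 0, 0]]

```text
clock: 12.1
position: [0.4606, 0.1149, 0.1078]
ee_rot: [0.94, 0.34, -0.0, -0.0]
ft_force: [-1.4, 1.2, 5.8]
grip_width: 0.244
grasp_force: 106.1
```

carry_out:
  commands:
    - [[0, 0, -0.02, 0, 0, 0], [0.00625, 0.0242, 0, 0, 0, 0], [0, 0, 0, 0, 0, 0]]

```text
clock: 12.35
position: [0.4615, 0.1135, 0.1083]
ee_rot: [0.94, 0.34, -0.0, 0.0]
ft_force: [-0.3, -0.3, -0.7]
grip_width: 0.244
grasp_force: 104.7
```

carry_out:
  commands:
    - [[0.00625, 0.0242, 0, 0, 0, 0], [0, 0, 0, 0, 0, 0]]

```text
clock: 12.52
position: [0.4621, 0.1131, 0.1083]
ee_rot: [0.94, 0.34, -0.0, -0.0]
ft_force: [-0.4, -0.4, -0.8]
grip_width: 0.241
grasp_force: 104.7
```

carry_out:
  commands:
    - [[0.00625, 0.0242, 0, 0, 0, 0], [0, 0, 0, 0, 0, 0]]

```text
clock: 12.68
position: [0.4626, 0.1129, 0.1083]
ee_rot: [0.94, 0.34, -0.0, -0.0]
ft_force: [-3.3, 1.5, -0.7]
grip_width: 0.245
grasp_force: 105.3
```

carry_out:
  commands:
    - [[-0.0656, -0.054, 0, 0, 0, 0], [-0.0656, -0.054, 0, 0, 0, 0], [-0.0656, -0.054, 0, 0, 0, 0], [-0.0656, -0.054, 0, 0, 0, 0], [0, 0, 0, 0, 0, 0], [0, 0, 0, 0, 0, 0]]

```text
clock: 13.18
position: [0.4494, 0.1125, 0.1086]
ee_rot: [0.94, 0.34, 0.0, 0.0]
ft_force: [0.7, 0.1, -1.5]
grip_width: 0.243
grasp_force: 104.8
```

carry_out:
  commands:
    - [[-0.0242, 0.00625, 0, 0, 0, 0], [0, 0, 0, 0, 0, 0]]

```text
clock: 13.35
position: [0.4489, 0.1117, 0.1085]
ee_rot: [0.94, 0.34, 0.0, 0.0]
ft_force: [0.7, -0.2, -2.9]
grip_width: 0.243
grasp_force: 104.8
```

carry_out:
  commands:
    - [[-0.0242, 0.00625, 0, 0, 0, 0], [0, 0, 0, 0, 0, 0]]

```text
clock: 13.52
position: [0.4482, 0.1109, 0.1085]
ee_rot: [0.94, 0.34, -0.0, 0.0]
ft_force: [0.4, -0.1, -1.5]
grip_width: 0.247
grasp_force: 104.8
```

carry_out:
  commands:
    - [[-0.0242, 0.00625, 0, 0, 0, 0], [0, 0, 0, 0, 0, 0]]

```text
clock: 13.68
position: [0.4476, 0.1101, 0.1085]
ee_rot: [0.94, 0.34, -0.0, 0.0]
ft_force: [0.7, 0.3, -1.5]
grip_width: 0.245
grasp_force: 104.8
```

carry_out:
  commands:
    - [[-0.0242, 0.00625, 0, 0, 0, 0], [0, 0, 0, 0, 0, 0]]

```text
clock: 13.85
position: [0.447, 0.1093, 0.1085]
ee_rot: [0.94, 0.34, -0.0, 0.0]
ft_force: [-0.8, -0.4, -0.6]
grip_width: 0.242
grasp_force: 104.8
```

carry_out:
  commands:
    - [[-0.0242, 0.00625, 0, 0, 0, 0], [0, 0, 0, 0, 0, 0]]

```text
clock: 14.02
position: [0.4464, 0.1085, 0.1085]
ee_rot: [0.94, 0.34, -0.0, 0.0]
ft_force: [0.6, 0.4, -2.0]
grip_width: 0.245
grasp_force: 104.8
```

carry_out:
  commands:
    - [[-0.0242, 0.00625, 0, 0, 0, 0], [0, 0, 0, 0, 0, 0]]

```text
clock: 14.18
position: [0.4458, 0.1077, 0.1085]
ee_rot: [0.94, 0.34, -0.0, 0.0]
ft_force: [0.0, 0.3, -1.7]
grip_width: 0.247
grasp_force: 104.8
```

carry_out:
  commands:
    - [[-0.0242, 0.00625, 0, 0, 0, 0], [0, 0, 0, 0, 0, 0]]

```text
clock: 14.35
position: [0.4452, 0.1068, 0.1085]
ee_rot: [0.94, 0.34, -0.0, 0.0]
ft_force: [0.6, 0.2, -1.3]
grip_width: 0.248
grasp_force: 104.8
```

Run:
```python
from h import *
o=get_obs();p=o["position"]
for z in(.004,.03,.055):
    b=np.r_[p[:2],p[2]-.0943+z];print(z,proj("side",b).round(1))
for q in([.5046,.1724,-.6348],[.5014,.1743,-.6116]):
  print(proj("side",pose(q,np.array([[-26,-87,30],[4,-87,30],[4,-57,30],[-26,-57,30]])/1000)).round(1).tolist())
S=camera("side")[:,:,::-1];cv2.imwrite("pics/s2.png",S)
cv2.imwrite("pics/w2.png",cv2.resize(S[230:320,220:340],(800,600),interpolation=2))
```

```text
0.004 [[293.6 289.5]]
0.03 [[293.2 277.3]]
0.055 [[292.9 265.3]]
[[295.6, 288.9], [290.9, 280.6], [275.1, 283.4], [279.4, 291.8]]
[[296.4, 289.2], [291.3, 281.1], [275.6, 284.0], [280.3, 292.4]]
```

View pics/w2.png

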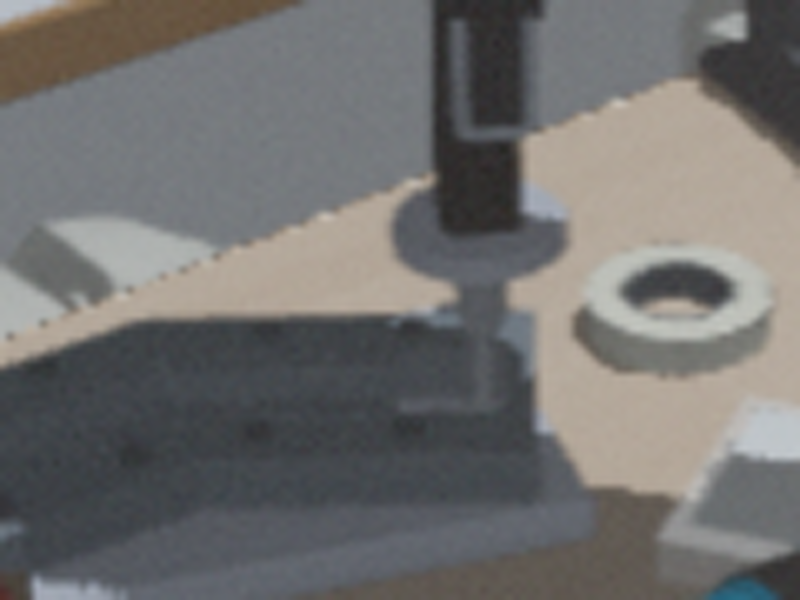

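carry_out:
  commands:
    - [[-0.0242, 0.00625, 0, 0, 0, 0], [0, 0, 0, 0, 0, 0]]

```text
clock: 14.57
position: [0.4447, 0.1061, 0.1085]
ee_rot: [0.94, 0.34, -0.0, 0.0]
ft_force: [-0.4, 0.5, -1.6]
grip_width: 0.246
grasp_force: 104.8
```

carry_out:
  commands:
    - [[-0.0242, 0.00625, 0, 0, 0, 0], [0, 0, 0, 0, 0, 0]]

```text
clock: 14.73
position: [0.4442, 0.1054, 0.1085]
ee_rot: [0.94, 0.34, 0.0, 0.0]
ft_force: [1.2, 0.4, -1.6]
grip_width: 0.24
grasp_force: 104.8
```

carry_out:
  commands:
    - [[-0.0242, 0.00625, 0, 0, 0, 0], [0, 0, 0, 0, 0, 0]]

```text
clock: 14.9
position: [0.4438, 0.1049, 0.1086]
ee_rot: [0.94, 0.34, 0.0, -0.0]
ft_force: [1.1, 1.8, -3.3]
grip_width: 0.245
grasp_force: 104.8
```

carry_out:
  commands:
    - [[-0.0242, 0.00625, 0, 0, 0, 0], [0, 0, 0, 0, 0, 0], [0, 0, 0, 0, 0, 0]]

```text
clock: 15.15
position: [0.4433, 0.1043, 0.1087]
ee_rot: [0.94, 0.34, 0.001, -0.0]
ft_force: [3.4, 4.7, -2.4]
grip_width: 0.24
grasp_force: 104.8
```

Run:
```python
from h import *
o=get_obs();p=o["position"];print(o["ft_force"],o["torque"],p)
for z in(.004,.03,.055):
    b=np.r_[p[:2],p[2]-.0943+z];print(z,proj("side",b).round(1))
S=camera("side")[:,:,::-1];cv2.imwrite("pics/s3.png",S)
A=cv2.imread("pics/s2.png")
c=lambda S:cv2.resize(S[225:315,250:310],(400,600),interpolation=2)
cv2.imwrite("pics/w3.png",np.hstack([c(A),c(S)]))
```

```text
[ 3.39445978  4.65811537 -2.44382507] [ 1.42231408 -0.76843057 -0.02156433] [0.44334703 0.10432104 0.10870183]
0.004 [[295.2 289.1]]
0.03 [[294.9 276.9]]
0.055 [[294.6 264.9]]
```

View pics/w3.png

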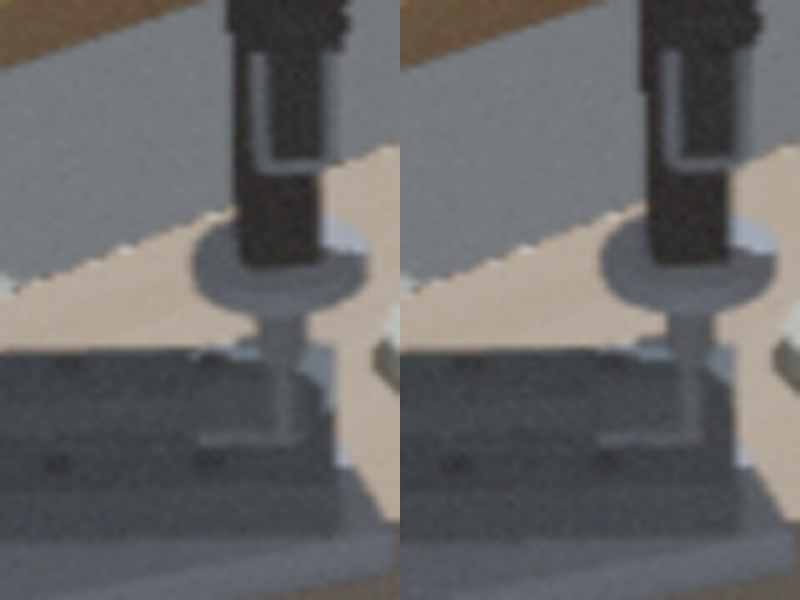

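Contact has been felt on the pocket's +x and −y walls, and the ball stands upright at the pocket's right end (side about 294,290). I go back to the pocket centre.

carry_out:
  commands:
    - [[0.0626, -0.022, 0, 0, 0, 0], [0.0626, -0.022, 0, 0, 0, 0], [0.0626, -0.022, 0, 0, 0, 0], [0.0626, -0.022, 0, 0, 0, 0], [0.0626, -0.022, 0, 0, 0, 0], [0, 0, 0, 0, 0, 0], [0, 0, 0, 0, 0, 0]]

```text
clock: 15.78
position: [0.4497, 0.1153, 0.1084]
ee_rot: [0.94, 0.34, -0.0, -0.0]
ft_force: [-0.7, 0.3, -1.4]
grip_width: 0.243
grasp_force: 104.7
```

```bash
cat > nx.py <<'E'
from h import *
import sys
W=np.array([[.4501,.1157],[.5102,.1609],[.5348,.2321]])
o=get_obs();p=o["position"];th=-.63
F=o["ft_force"];print("Fwork",F[:2]@[np.cos(th),np.sin(th)],F[:2]@[-np.sin(th),np.cos(th)],F[2])
for n,w in zip("SBE",W):
    to([*w,.1082])
    print(n,"dist mm",np.linalg.norm(w-p[:2])*1000)
E
python3 nx.py
```

```text
Fwork -0.7126344598043638 -0.15247658998836047 -1.4175055502160911
t 15.78 pos [0.4497 0.1153 0.1084] psi 39.8 tilt [-0.0003  0.    ] F [-0.7  0.3 -1.4] w 0.243 g 104.7 j7 [ 0.42  0.17 -0.82  1.98  0.14  1.05 -1.34]
shift units [ 0.014 -0.002  0.005]
S dist mm 0.5621522047027859
t 15.78 pos [0.4497 0.1153 0.1084] psi 39.8 tilt [-0.0003  0.    ] F [-0.7  0.3 -1.4] w 0.243 g 104.7 j7 [ 0.42  0.17 -0.82  1.98  0.14  1.05 -1.34]
shift units [1.892 0.092 0.004]
B dist mm 75.75385473550145
t 15.78 pos [0.4497 0.1153 0.1084] psi 39.8 tilt [-0.0003  0.    ] F [-0.7  0.3 -1.4] w 0.243 g 104.7 j7 [ 0.42  0.17 -0.82  1.98  0.14  1.05 -1.34]
shift units [ 3.504 -0.882  0.004]
E dist mm 144.51291103100624
```

carry_out:
  commands:
    - [[0.063, 0.003, 0, 0, 0, 0], [0.063, 0.003, 0, 0, 0, 0], [0.063, 0.003, 0, 0, 0, 0], [0.063, 0.003, 0, 0, 0, 0], [0.063, 0.003, 0, 0, 0, 0], [0.063, 0.003, 0, 0, 0, 0], [0.063, 0.003, 0, 0, 0, 0], [0.063, 0.003, 0, 0, 0, 0], [0.063, 0.003, 0, 0, 0, 0], [0.063, 0.003, 0, 0, 0, 0]]

```text
clock: 16.62
position: [0.4701, 0.1305, 0.1085]
ee_rot: [0.94, 0.34, -0.0, 0.0]
ft_force: [0.2, -0.3, -1.5]
grip_width: 0.248
grasp_force: 104.7
```

```bash
python3 nx.py
```

```text
Fwork 0.36315695580716867 -0.15305218805459891 -1.520649216233609
t 16.62 pos [0.4701 0.1305 0.1085] psi 39.78 tilt [-0. -0.] F [ 0.2 -0.3 -1.5] w 0.248 g 104.7 j7 [ 0.38  0.23 -0.81  1.93  0.19  1.06 -1.39]
shift units [-0.621 -0.036  0.007]
S dist mm 24.89572826126624
t 16.62 pos [0.4701 0.1305 0.1085] psi 39.78 tilt [-0. -0.] F [ 0.2 -0.3 -1.5] w 0.248 g 104.7 j7 [ 0.38  0.23 -0.81  1.93  0.19  1.06 -1.39]
shift units [1.256 0.057 0.007]
B dist mm 50.30590049574292
t 16.62 pos [0.4701 0.1305 0.1085] psi 39.78 tilt [-0. -0.] F [ 0.2 -0.3 -1.5] w 0.248 g 104.7 j7 [ 0.38  0.23 -0.81  1.93  0.19  1.06 -1.39]
shift units [ 2.868 -0.918  0.007]
E dist mm 120.45019981629662
```

carry_out:
  commands:
    - [[0.063, 0.003, 0.001, 0, 0, 0], [0.063, 0.003, 0.001, 0, 0, 0], [0.063, 0.003, 0.001, 0, 0, 0], [0.063, 0.003, 0.001, 0, 0, 0], [0.063, 0.003, 0.001, 0, 0, 0], [0.063, 0.003, 0, 0, 0, 0], [0.063, 0.003, 0, 0, 0, 0], [0.063, 0.003, 0, 0, 0, 0], [0.063, 0.003, 0, 0, 0, 0], [0.063, 0.003, 0, 0, 0, 0]]

```text
clock: 17.45
position: [0.4903, 0.1457, 0.1083]
ee_rot: [0.94, 0.34, -0.0, 0.0]
ft_force: [-0.2, -0.9, -2.0]
grip_width: 0.248
grasp_force: 104.6
```

```bash
python3 nx.py | sed -n '1p;5,7p'
```

```text
Fwork 0.38851808208047545 -0.8402589116594785 -1.9932877744405295
t 17.45 pos [0.4903 0.1457 0.1083] psi 39.78 tilt [ 0.     -0.0001] F [-0.2 -0.9 -2. ] w 0.248 g 104.6 j7 [ 0.33  0.29 -0.8   1.87  0.24  1.08 -1.44]
shift units [0.626 0.027 0.002]
B dist mm 25.07999895283436
```

carry_out:
  commands:
    - [[0.063, 0.003, 0, 0, 0, 0], [0.063, 0.003, 0, 0, 0, 0], [0.063, 0.003, 0, 0, 0, 0], [0.063, 0.003, 0, 0, 0, 0], [0.063, 0.003, 0, 0, 0, 0], [0.063, 0.003, 0, 0, 0, 0], [0.063, 0.003, 0, 0, 0, 0], [0.063, 0.003, 0, 0, 0, 0], [0.063, 0.003, 0, 0, 0, 0]]

```text
clock: 18.2
position: [0.5084, 0.1594, 0.1083]
ee_rot: [0.94, 0.34, -0.0, 0.0]
ft_force: [-1.1, 0.5, -1.3]
grip_width: 0.245
grasp_force: 104.6
```

```bash
python3 nx.py | sed -n '1p;5,10p'
```

```text
Fwork -1.1657476277428205 -0.24730019653248725 -1.3492567254275314
t 18.2 pos [0.5084 0.1594 0.1083] psi 39.78 tilt [-0.     -0.0001] F [-1.1  0.5 -1.3] w 0.245 g 104.6 j7 [ 0.29  0.34 -0.79  1.82  0.27  1.1  -1.47]
shift units [ 0.06  -0.001  0.002]
B dist mm 2.390186942023171
t 18.2 pos [0.5084 0.1594 0.1083] psi 39.78 tilt [-0.     -0.0001] F [-1.1  0.5 -1.3] w 0.245 g 104.6 j7 [ 0.29  0.34 -0.79  1.82  0.27  1.1  -1.47]
shift units [ 1.671 -0.975  0.002]
E dist mm 77.3985203341933
```

carry_out:
  commands:
    - [[0.06, 0, 0, 0, 0, 0], [0.0537, -0.0325, 0, 0, 0, 0], [0.0537, -0.0325, 0, 0, 0, 0], [0.0537, -0.0325, 0, 0, 0, 0], [0.0537, -0.0325, 0, 0, 0, 0], [0.0537, -0.0325, 0, 0, 0, 0], [0.0537, -0.0325, 0, 0, 0, 0]]

```text
clock: 18.78
position: [0.515, 0.1752, 0.1083]
ee_rot: [0.94, 0.34, -0.0, 0.0]
ft_force: [-0.6, -0.6, 0.1]
grip_width: 0.246
grasp_force: 104.8
```

```bash
python3 nx.py | sed -n '1p;8,10p'
```

```text
Fwork -0.13291942755968372 -0.7854344301346389 0.1487936592042235
t 18.78 pos [0.515  0.1752 0.1083] psi 39.79 tilt [ 0.     -0.0001] F [-0.6 -0.6  0.1] w 0.246 g 104.8 j7 [ 0.26  0.37 -0.79  1.79  0.29  1.11 -1.51]
shift units [ 1.29  -0.775  0.002]
E dist mm 60.2147389183285
```

carry_out:
  commands:
    - [[0.0537, -0.0323, 0, 0, 0, 0], [0.0537, -0.0323, 0, 0, 0, 0], [0.0537, -0.0323, 0, 0, 0, 0], [0.0537, -0.0323, 0, 0, 0, 0], [0.0537, -0.0323, 0, 0, 0, 0], [0.0537, -0.0323, 0, 0, 0, 0], [0.0537, -0.0323, 0, 0, 0, 0], [0.0537, -0.0323, 0, 0, 0, 0]]

```text
clock: 19.45
position: [0.5216, 0.1942, 0.1083]
ee_rot: [0.94, 0.34, 0.0, 0.0]
ft_force: [-0.1, -0.1, -0.1]
grip_width: 0.242
grasp_force: 104.8
```

```bash
python3 nx.py | sed -n '1p;8,10p'
```

```text
Fwork -0.029411913204614858 -0.11330091235184743 -0.11028652267292305
t 19.45 pos [0.5216 0.1942 0.1083] psi 39.78 tilt [ 0.     -0.0001] F [-0.1 -0.1 -0.1] w 0.242 g 104.8 j7 [ 0.22  0.39 -0.79  1.76  0.31  1.12 -1.54]
shift units [ 0.86  -0.518  0.002]
E dist mm 40.17234739931291
```

carry_out:
  commands:
    - [[0.0537, -0.0323, 0, 0, 0, 0], [0.0537, -0.0323, 0, 0, 0, 0], [0.0537, -0.0323, 0, 0, 0, 0], [0.0537, -0.0323, 0, 0, 0, 0], [0.0537, -0.0323, 0, 0, 0, 0], [0.0537, -0.0323, 0, 0, 0, 0], [0.0537, -0.0323, 0, 0, 0, 0], [0.0537, -0.0323, 0, 0, 0, 0]]

```text
clock: 20.12
position: [0.5282, 0.2131, 0.1083]
ee_rot: [0.94, 0.34, -0.0, 0.0]
ft_force: [-0.1, -0.1, -0.5]
grip_width: 0.247
grasp_force: 104.8
```

```bash
python3 nx.py | sed -n '1p;8,10p'
```

```text
Fwork -0.04008188267232432 -0.10208222248780358 -0.5235480312614298
t 20.12 pos [0.5282 0.2131 0.1083] psi 39.78 tilt [-0.     -0.0001] F [-0.1 -0.1 -0.5] w 0.247 g 104.8 j7 [ 0.18  0.42 -0.78  1.72  0.33  1.13 -1.58]
shift units [ 0.431 -0.259  0.002]
E dist mm 20.102261745969972
```

carry_out:
  commands:
    - [[0.0537, -0.0323, 0, 0, 0, 0], [0.0537, -0.0323, 0, 0, 0, 0], [0.0537, -0.0323, 0, 0, 0, 0], [0.0537, -0.0323, 0, 0, 0, 0], [0.0537, -0.0323, 0, 0, 0, 0], [0.0537, -0.0323, 0, 0, 0, 0], [0.0537, -0.0323, 0, 0, 0, 0]]

```text
clock: 20.7
position: [0.534, 0.2297, 0.1083]
ee_rot: [0.94, 0.34, 0.0, 0.0]
ft_force: [0.0, -0.8, 0.1]
grip_width: 0.244
grasp_force: 104.8
```

carry_out:
  commands:
    - [[0.04, -0.024, 0, 0, 0, 0], [0.02, -0.012, 0, 0, 0, 0]]

```text
clock: 20.87
position: [0.5348, 0.2325, 0.1083]
ee_rot: [0.94, 0.34, 0.0, -0.0]
ft_force: [-0.2, -1.1, -0.3]
grip_width: 0.246
grasp_force: 104.8
```

carry_out:
  commands:
    - [[0.02, -0.012, 0, 0, 0, 0], [0.01, -0.006, 0, 0, 0, 0]]

```text
clock: 21.03
position: [0.5353, 0.2335, 0.1083]
ee_rot: [0.94, 0.34, -0.0, 0.0]
ft_force: [-0.1, -0.6, -0.1]
grip_width: 0.244
grasp_force: 104.8
```

```bash
python3 nx.py | sed -n '1p;8,10p'
```

```text
Fwork 0.30312252566492426 -0.5548309714040328 -0.14713181639608575
t 21.03 pos [0.5353 0.2335 0.1083] psi 39.79 tilt [-0.     -0.0001] F [-0.1 -0.6 -0.1] w 0.244 g 104.8 j7 [ 0.13  0.45 -0.78  1.68  0.35  1.14 -1.61]
shift units [-0.031  0.019  0.002]
E dist mm 1.462607868378653
```

carry_out:
  commands:
    - [[0.02, -0.012, 0, 0, 0, 0], [0.01, -0.006, 0, 0, 0, 0], [0, 0, 0, 0, 0, 0]]

```text
clock: 21.28
position: [0.5358, 0.2349, 0.1083]
ee_rot: [0.94, 0.34, 0.0, 0.0]
ft_force: [-0.3, -0.6, -1.0]
grip_width: 0.241
grasp_force: 104.8
```

carry_out:
  commands:
    - [[0.02, -0.012, 0, 0, 0, 0], [0.01, -0.006, 0, 0, 0, 0], [0, 0, 0, 0, 0, 0]]

```text
clock: 21.53
position: [0.5363, 0.2362, 0.1083]
ee_rot: [0.94, 0.34, 0.0, -0.0]
ft_force: [0.1, 0.1, -0.2]
grip_width: 0.244
grasp_force: 104.8
```

carry_out:
  commands:
    - [[0.02, -0.012, 0, 0, 0, 0], [0.01, -0.006, 0, 0, 0, 0], [0, 0, 0, 0, 0, 0]]

```text
clock: 21.78
position: [0.5366, 0.2369, 0.1083]
ee_rot: [0.94, 0.34, -0.0, 0.0]
ft_force: [-0.7, -3.8, 2.0]
grip_width: 0.246
grasp_force: 105.1
```

carry_out:
  commands:
    - [[0.02, -0.012, 0, 0, 0, 0], [0.01, -0.006, 0, 0, 0, 0], [0, 0, 0, 0, 0, 0]]

```text
clock: 22.03
position: [0.537, 0.2374, 0.1082]
ee_rot: [0.94, 0.34, -0.001, 0.001]
ft_force: [-3.8, -6.3, 4.3]
grip_width: 0.241
grasp_force: 105.4
```

The closed end is felt. I back off a little and lift out.

carry_out:
  commands:
    - [[-0.04, 0.024, 0, 0, 0, 0], [-0.02, 0.012, 0, 0, 0, 0], [0, 0, 0, 0, 0, 0], [0, 0, -0.1, 0, 0, 0], [0, 0, -0.2, 0, 0, 0], [0, 0, -0.3, 0, 0, 0], [0, 0, -0.4, 0, 0, 0], [0, 0, -0.5, 0, 0, 0], [0, 0, -0.5, 0, 0, 0], [0, 0, -0.5, 0, 0, 0], [0, 0, -0.5, 0, 0, 0], [0, 0, -0.4, 0, 0, 0], [0, 0, -0.2, 0, 0, 0], [0, 0, 0, 0, 0, 0]]

```text
clock: 23.2
position: [0.5369, 0.2369, 0.255]
ee_rot: [0.94, 0.34, 0.002, -0.0]
ft_force: [0.6, 0.6, -2.5]
grip_width: 0.244
grasp_force: 104.6
```

Run:
```python
from h import *
to([.4557,-.1461,.2498],np.radians(39.78))
```

```text
t 23.2 pos [0.5369 0.2369 0.255 ] psi 39.8 tilt [0.0037 0.0014] F [ 0.6  0.6 -2.5] w 0.244 g 104.6 j7 [ 0.16  0.34 -0.82  1.5   0.25  1.41 -1.55]
shift units [-7.688  6.057  0.109]
turn units [ 0.012 -0.036  0.003]
```

carry_out:
  commands:
    - [[-0.2, 0.157, 0, 0, 0, 0], [-0.404, 0.318, 0, 0, 0, 0], [-0.404, 0.318, 0, 0, 0, 0], [-0.404, 0.318, 0, 0, 0, 0], [-0.404, 0.318, 0, 0, 0, 0], [-0.404, 0.318, 0, 0, 0, 0], [-0.404, 0.318, 0, 0, 0, 0], [-0.404, 0.318, 0, 0, 0, 0], [-0.404, 0.318, 0, 0, 0, 0], [-0.404, 0.318, 0, 0, 0, 0], [-0.404, 0.318, 0, 0, 0, 0], [-0.404, 0.318, 0, 0, 0, 0], [-0.404, 0.318, 0, 0, 0, 0], [-0.404, 0.318, 0, 0, 0, 0], [-0.404, 0.318, 0, 0, 0, 0], [-0.404, 0.318, 0, 0, 0, 0], [-0.404, 0.318, 0, 0, 0, 0], [-0.404, 0.318, 0, 0, 0, 0], [-0.404, 0.318, 0, 0, 0, 0], [-0.2, 0.157, 0, 0, 0, 0]]

```text
clock: 24.87
position: [0.453, -0.1489, 0.251]
ee_rot: [0.941, 0.339, -0.001, -0.0]
ft_force: [-0.6, -0.5, -1.3]
grip_width: 0.245
grasp_force: 104.8
```

carry_out:
  commands:
    - [[0, 0, 0, 0, 0, 0], [0, 0, 0, 0, 0, 0], [0, 0, 0, 0, 0, 0]]

```text
clock: 25.12
position: [0.455, -0.1446, 0.252]
ee_rot: [0.94, 0.341, -0.0, -0.0]
ft_force: [-0.6, 1.0, -1.3]
grip_width: 0.243
grasp_force: 104.8
```

Run:
```python
from h import *
to([.4557,-.1461,.2498],np.radians(39.78))
p=get_obs()["position"]
print(proj("side",[[p[0],p[1],p[2]-.0943+z] for z in(.004,.059,.1)]).round(1))
a=camera("side")[:,:,::-1]
cv2.imwrite("pics/b.png",cv2.resize(a[90:250,300:420],(450,600),interpolation=2))
```

```text
t 25.12 pos [ 0.455  -0.1446  0.252 ] psi 39.86 tilt [-0.0002  0.0006] F [-0.6  1.  -1.3] w 0.243 g 104.8 j7 [ 0.76  0.02 -0.55  1.78  0.01  1.34 -0.67]
shift units [-0.01   0.039  0.056]
turn units [-0.005 -0.002  0.013]
[[361.  176.3]
 [362.1 150.7]
 [362.8 130.8]]
```

View pics/b.png

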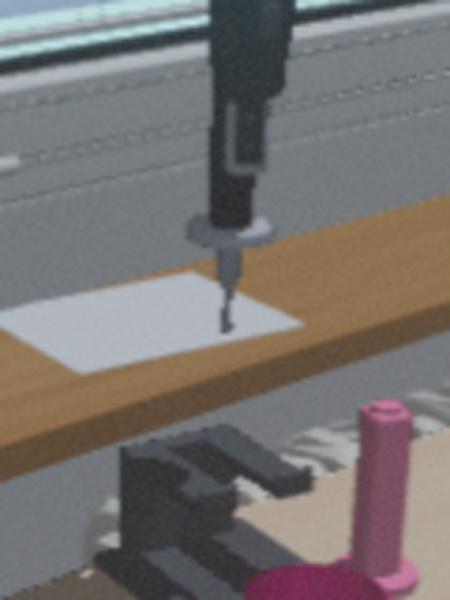

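The gauge hangs upright over the fork, ball at side (360,177), the same as after the first lift. I lower it.

carry_out:
  commands:
    - [[-0.01, 0.03, 0.2, 0, 0, 0], [0, 0, 0.35, 0, 0, 0], [0, 0, 0.4, 0, 0, 0], [0, 0, 0.4, 0, 0, 0], [0, 0, 0.4, 0, 0, 0], [0, 0, 0.4, 0, 0, 0], [0, 0, 0.35, 0, 0, 0], [0, 0, 0.3, 0, 0, 0], [0, 0, 0.2, 0, 0, 0], [0, 0, 0.15, 0, 0, 0], [0, 0, 0, 0, 0, 0], [0, 0, 0, 0, 0, 0]]

```text
clock: 26.17
position: [0.4555, -0.1469, 0.1264]
ee_rot: [0.94, 0.34, 0.0, -0.0]
ft_force: [-0.4, -0.1, -1.6]
grip_width: 0.246
grasp_force: 104.8
```

Run:
```python
from h import *
to([.4558,-.1463,.1143],np.radians(39.78))
```

```text
t 26.17 pos [ 0.4555 -0.1469  0.1264] psi 39.81 tilt [0.     0.0001] F [-0.4 -0.1 -1.6] w 0.246 g 104.8 j7 [ 0.74  0.14 -0.56  1.94  0.09  1.08 -0.73]
shift units [ 0.015 -0.006  0.303]
turn units [-0.    -0.001  0.004]
```

carry_out:
  commands:
    - [[0.015, -0.006, 0.08, 0, 0, 0], [0, 0, 0.08, 0, 0, 0], [0, 0, 0.08, 0, 0, 0], [0, 0, 0.05, 0, 0, 0], [0, 0, 0, 0, 0, 0], [0, 0, 0, 0, 0, 0]]

```text
clock: 26.67
position: [0.4557, -0.1465, 0.1146]
ee_rot: [0.94, 0.34, 0.0, 0.0]
ft_force: [-0.2, -0.0, -0.8]
grip_width: 0.241
grasp_force: 105.3
```

carry_out:
  commands:
    - [[0, 0, 0.01, 0, 0, 0], [0, 0, 0.01, 0, 0, 0], [0, 0, 0, 0, 0, 0]]

```text
clock: 26.92
position: [0.4557, -0.1466, 0.1145]
ee_rot: [0.94, 0.34, -0.0, 0.0]
ft_force: [-3.2, 0.9, 6.3]
grip_width: 0.243
grasp_force: 105.9
```

The collar is seated: 6 N upward at the same height as at pick-up. I release.

carry_out:
  commands:
    - [[0, 0, 0, 0, 0, 0], [0, 0, 0, 0, 0, 0], [0, 0, 0, 0, 0, 0], [0, 0, 0, 0, 0, 0]]
  hand: 0
  force: 20

```text
clock: 27.25
position: [0.4557, -0.1466, 0.1139]
ee_rot: [0.94, 0.34, 0.0, 0.0]
ft_force: [0.5, -0.3, -0.3]
grip_width: 0.5
grasp_force: 0.0
```

carry_out:
  commands:
    - [[0, 0, 0, 0, 0, 0], [0, 0, 0, 0, 0, 0], [0, 0, 0, 0, 0, 0], [0, 0, 0, 0, 0, 0], [0, 0, 0, 0, 0, 0], [0, 0, -0.3, 0, 0, 0], [0, 0, -0.5, 0, 0, 0], [0, 0, -0.5, 0, 0, 0], [0, 0, -0.6, 0, 0, 0], [0, 0, -0.6, 0, 0, 0], [0, 0, -0.6, 0, 0, 0], [0, 0, -0.6, 0, 0, 0], [0, 0, -0.4, 0, 0, 0], [0, 0, 0, 0, 0, 0], [0, 0, 0, 0, 0, 0], [0, 0, 0, 0, 0, 0], [0, 0, 0, 0, 0, 0], [0, 0, 0, 0, 0, 0]]
  hand: -1

```text
clock: 28.75
position: [0.4552, -0.1464, 0.2769]
ee_rot: [0.94, 0.34, -0.001, -0.001]
ft_force: [-0.5, -0.2, -0.1]
grip_width: 1.004
grasp_force: 0.0
```

Run:
```python
from h import *
to([.4558,-.1463,.1143])
cv2.imwrite("pics/f.png",cv2.resize(camera("side")[90:270,200:440,::-1],(800,600),interpolation=2))
```

```text
t 28.75 pos [ 0.4552 -0.1464  0.2769] psi 39.78 tilt [-0.0014  0.0006] F [-0.5 -0.2 -0.1] w 1.004 g 0.0 j7 [ 0.76  0.01 -0.55  1.74  0.01  1.39 -0.66]
shift units [0.015 0.012 4.066]
```

View pics/f.png

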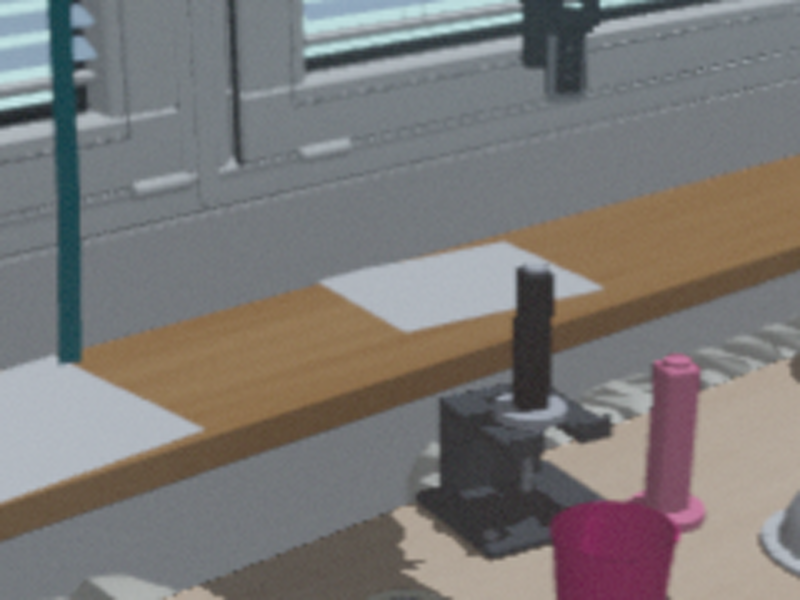

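The gauge stands upright in the fork with its collar on the tines (crop 533,405). The gripper is clear above it, and the pink look-alike has not moved.

```bash
python3 -c "
from workcell import hand_in
print(hand_in())"
```

```text
the job is handed in; nothing more can be done
None
```

The job is handed in at about 29 s: I guided the ball along the whole groove at about 3 cm/s and felt the closed end before lifting it out. The gauge hangs upright in the fork again, and the last picture shows nothing disturbed around it. Before the run I touched two of the pocket's walls lightly (under 6 N) to find its centre.

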